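# Push the baking-cup carton down its guide lane

## Task

Push the cardboard carton of baking cups into the lane between the two low steel guide rails, through its open end, and on until it stands fully home at the stop at the far end. Only push it with the fingers along the table, gently, never lifting or tipping it; neither the carton nor the robot may touch either rail, so line the carton up in front of the lane first. Leave the cupcakes and the other things around it where they are.

Things in the scene. Friction and masses are not known exactly. Their poses are not given: they have to be found in the camera images.
- carton: closed brown cardboard carton with white paper tape along its top, loose on the table before the lane's open end, off its centre line and somewhat turned. 90 mm wide (its x), 120 long (its y), 75 tall; origin at the centre of its underside. 0.3 to 0.6 kg; sliding it takes 2 to 6 N; pushed below half its height it does not tip. It goes in lengthwise, its y axis along the lane
- lane: fixed steel lane on the bare table top: two parallel guide rails 22 mm tall, 260 long, 114 clear between them, and a cross-bar stop 36 tall. Origin at table level in the middle of the open end; y points out of that end along the centre line (within 0.15 rad of world +y, the robot's left), so the carton travels to -y; rails from y = 0 to -260, stop's face at y = -260
- lane_home (a point): point on the table in the lane (lane x = 0, y = -200 mm) where the carton's origin is when it is fully home, its leading face at the stop
- rail_near: the lane's guide rail on the robot's side, steel angle: upright wall 4 mm thick, 22 mm tall, inner face at lane x = -57, with a foot 3 mm thick that reaches out to x = -81. Its origin and axes are those of the lane, not the middle of the rail.
- rail_far: the same rail on the side away from the robot: inner face at lane x = +57, foot out to x = +81. Its origin and axes are those of the lane.
- cupcake_plain: plain chocolate cupcake in a white-silver pleated paper cup, 76 mm across, 64 mm tall, standing outside the lane on the robot's side; loose, not to be moved; origin at the centre of its underside
- cup_stack: nested stack of silver foil baking cups, 72 mm across, 61 mm tall, standing outside the lane on the side away from the robot; loose, not to be moved; origin at the centre of its underside
- cupcake_dipped: cupcake with a chocolate-dipped top, 76 mm across, 67 mm tall, standing outside the lane on the side away from the robot; loose, not to be moved; origin at the centre of its underside
- timer: round white wind-up kitchen timer, 62 mm across, 44 mm tall, on the left of the table; loose, not to be moved; origin at the centre of its underside
- scraper: bench scraper with a black handle, 89 x 164 mm, 26 mm high, lying on the right, near the robot; loose, not to be moved; origin at the centre of its underside

How it is judged:
By the outcome, as a careful person would: the job done as asked, in the order asked, and still so for the second after the job is handed in, with the robot touching nothing.
It also fails if it takes over 61 s, if anything falls off the work surface, if the arm or the gripper's body presses on something with over 40 N, if the wrist force passes 120 N, or if a joint passes its speed limit or range.

## Robot

A 6-joint arm with a two-finger parallel gripper is mounted at the origin on the work surface; the furniture and walls round the work are solid. World frame = base frame: x ahead of the robot, y to its left, z up, the work surface at z = 0. Lengths are in m, angles in rad, forces in N, time in s.
With the tool pointing down it reaches from about 0.325 to 0.775 m from the base axis. Payload 5.5 kg.
Tool frame: the origin (TCP) lies at the very end of the fingers, on their centre line; the grasp point (between the pads) lies 19 mm behind it (ctrl.hold_point_z is the z of the grasp point in the tool frame, in m); z points along the fingers, y is the direction in which the jaws open and shut (so a half turn about z gives the same grasp; the last joint's range is limited). The gripper opens to 85 mm and grips with 20 to 120 N. Pads are 22 mm wide; open, the fingers measure 114 mm over their backs; the gripper's body (76 mm by 85 mm) begins 54 mm behind the grasp point. The pads swing forward as they close: fully open they stand 13 mm farther back than shut.
Start: joints at [1.215, 0.091, 1.231, -0, 1.82, -0.057], TCP at [0.177, 0.573, 0.231] pointing down, gripper open.
Joint ranges: [-2.87, 2.87], [-0.86, 2.18], [0.17, 2.46], [-1.51, 4.65], [0.06, 2.69], [-2.65, 2.65]. Speed limits (rad/s): [2.57, 2.57, 3.01, 3.14, 3.14, 3.14].

## Interface

Orientations are given as a unit quaternion [w, x, y, z].
In Python, from cell import ctrl gives the robot as it stands.
- The arm moves only by the tool apply_moves, never from a script. Its arguments are lists of equal length, an entry for each row: "offset": the shift along the tool's x, y, z in cm, a list of three; "dr": the turn, a rotation vector about the tool's x, y, z in degrees, a list of three. A call has 1 to 5 rows; each row shifts and turns the commanded pose from where the row before left it, along the tool's axes as they then stand; what a row does not reach is not made up. A row lasts 1/10 s, in which the tool goes at most 50 mm and 8.59 degrees, less where a joint would pass 70% of its speed; a pose out of reach is approached as far as the arm can. A call with a gripper value outside its range is refused whole. "gripper" is the opening in per cent of the stroke, from 0 (shut) to 100 (fully open), set as the call begins (left out, the last holds). The fingers move at their own pace and stop on an object; "squeeze" is the grip in N (left out, the last holds). Time passes only in rows, so rows that do not move let the fingers close. It gives the time, the measured TCP pose, the force and the opening at its end, in the units of the state.
- ctrl.get_obs(): the state, without advancing time (a new reading comes with each control period).
- ctrl.read_camera(name): name is "scene" or "top" or "wrist"; returns (picture, depth): 480x640x3 uint8, red, green, blue; 480x640 float32, m along the optical axis (not along the pixel's ray), 0 where there is no reading.
- ctrl.camera_params(name): a dict with "vfov" (degrees; the focal length in pixels is half the picture's height over the tangent of half this angle, whatever the lens; pixels are square), "cx", "cy" (the principal point, pixels), "R" (3x3) and "t" (3): a world point X has camera coordinates R X + t. Camera axes: x right, y down, z forward; pixel columns grow to the right and rows downward; lengths in m; the calibration is good to about 2 mm. The wrist camera is an equidistant fisheye: a pixel r from the principal point sees the ray r / f radians off the axis. A picture is of the moment at which its call begins: read the wrist's pose just before it. camera_params takes no time and is no camera call; for the wrist camera it gives the pose at the moment of the call.
- ctrl.hand_in(): hands the job in, once; it reports no verdict.
The state is a dict: "clock": time; "joint_pos": joint angles; "dq": joint speeds; "tau": joint torques, N m; "position": TCP position; "eef_rot": TCP orientation; "force": force on the tool from outside, world axes, zero at the start; "wrist_torque": the same for the moment, N m; "grip_width": finger opening in m.
Only numpy, scipy, OpenCV 4.12 (cv2) and the standard library are available. Lean on these libraries where they do the work, as an engineer would, in place of code of your own. Each camera call takes 0.05 s, during which the arm holds its last target.

## Working session

There is one attempt and no reset: what is moved stays moved. The work goes in short steps, Python scripts to look and compute and a tool call to move; the robot and the scene stay as the last step left them, time stands still between calls to the robot, and variables do not carry over. Pictures are saved under pics/ and viewed, and the job is handed in when it is done.

Besides the shell and the picture viewer there is one more tool, called after "Request:" as name(argument=value, ...) on one line, values as JSON. apply_moves: Moves the arm, as the interface text tells. Its arguments: {"type":"object","properties":{"offset":{"type":"array","items":{"type":"array","items":{"type":"number"}}},"dr":{"type":"array","items":{"type":"array","items":{"type":"number"}}},"gripper":{"type":"number"},"squeeze":{"type":"number"}},"required":["offset","dr"]}

```bash
ls; mkdir -p pics; python3 - <<'E'
from cell import ctrl
import cv2,numpy as np
print(ctrl.get_obs())
for n in ("scene","top"):
    im,d=ctrl.read_camera(n); cv2.imwrite(f"pics/{n}0.png",im[:,:,::-1]); np.savez(f"{n}0.npz",im=im,d=d)
    print(n,ctrl.camera_params(n))
E
```

```text
pics
{'clock': 0.0, 'joint_pos': array([ 1.21530722e+00,  9.19005618e-02,  1.23191184e+00,  1.41291705e-06,
        1.81978909e+00, -5.67035854e-02]), 'dq': array([ 0.00135215,  0.001431  ,  0.00111334,  0.00230306, -0.00016313,
        0.00148587]), 'tau': array([ 7.70436327e-05, -4.58743823e+01, -4.18014443e+01, -4.25272447e-05,
        1.21860954e-02, -2.59267739e-05]), 'position': array([0.17652022, 0.57314929, 0.23011124]), 'eef_rot': array([-2.06215455e-04,  1.48837439e-01,  9.88861167e-01, -9.83024308e-04]), 'force': array([ 0.53498062, -0.67829599,  0.00451655]), 'wrist_torque': array([ 0.03330215,  0.01220643, -0.05111093]), 'grip_width': 0.08559212765901271}
scene {'vfov': 42.620689800023214, 'cx': 321.1438070794017, 'cy': 242.63397333607352, 'R': array([[-0.67927747, -0.73371674,  0.01555165],
       [-0.33159012,  0.28794488, -0.89840733],
       [ 0.65469848, -0.61542464, -0.4388877 ]]), 't': array([0.42364192, 0.19257922, 1.41311122])}
top {'vfov': 52.27250350088833, 'cx': 315.85610953842365, 'cy': 230.3061530629045, 'R': array([[-0.00582976, -0.99996888,  0.00531464],
       [-0.99715246,  0.00541358, -0.07521739],
       [ 0.07518628, -0.005738  , -0.997153  ]]), 't': array([0.04640007, 0.55910651, 1.27416682])}
```

View pics/top0.png

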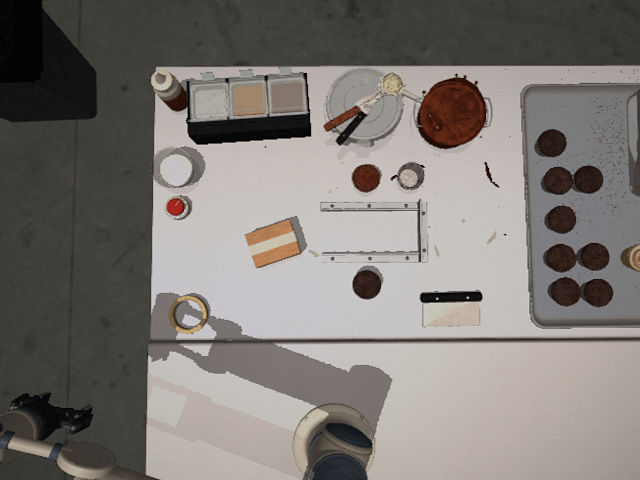

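View pics/scene0.png

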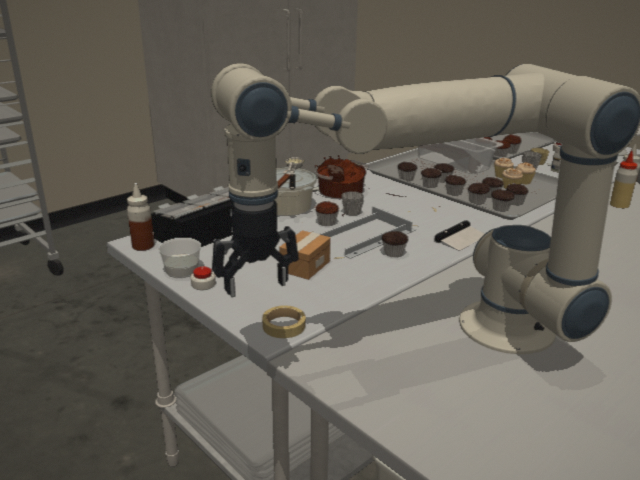

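The top view shows the carton at about (273,242), turned. The lane's open end is at columns 320–420, rows 205–260, with the stop at column 422. The timer is at (177,207) and the plain cupcake at (367,282). Next I'll measure these.

```bash
cat > h.py <<'E'
import numpy as np,cv2
from cell import ctrl
def ray(n,uv):
    P=ctrl.camera_params(n);f=240/np.tan(np.radians(P['vfov']/2))
    uv=np.atleast_2d(np.asarray(uv,float));d=(uv-[P['cx'],P['cy']])/f
    if n=='wrist':
        r=np.linalg.norm(d,axis=1,keepdims=True)+1e-12
        d=np.hstack([d/r*np.sin(r),np.cos(r)])
    else: d=np.hstack([d,np.ones((len(d),1))])
    return -P['R'].T@P['t'], d@P['R']
def onz(n,uv,z):
    c,d=ray(n,uv); return (c+d*((z-c[2])/d[:,2])[:,None])
def rect(n,uv,z):
    p=onz(n,uv,z)[:,:2].astype(np.float32)
    (c,s,a)=cv2.minAreaRect(p*1000); return c,s,a,cv2.boxPoints((c,s,a)).round(1)
E
python3 - <<'E'
from h import *
z=np.load('top0.npz');im,d=z['im'],z['d']
P=ctrl.camera_params('top')
v,u=np.mgrid[0:480,0:640]
c,r=ray('top',np.c_[u.ravel(),v.ravel()])
X=(c+r*d.reshape(-1,1)).reshape(480,640,3)
Z=X[:,:,2]
print('table z',np.median(Z[225:245,340:400]))
# carton
sub=np.zeros_like(Z,bool);sub[205:280,235:312]=1
m=sub&(abs(Z-.075)<.012)
print('carton n',m.sum(),np.median(Z[m]))
ys,xs=np.nonzero(m);print(rect('top',np.c_[xs,ys],.075))
sub[:]=0;sub[195:268,315:432]=1
for lo,hi in((.015,.028),(.03,.042)):
    m=sub&(Z>lo)&(Z<hi);ys,xs=np.nonzero(m);p=X[m];print(lo,m.sum(),rect('top',np.c_[xs,ys],(lo+hi)/2))
# timer, cupcakes heights
for nm,(a,b,cc,e),h in(('plain',(262,302,348,387),.064),('dip',(160,194,350,382),.067),('stack',(160,192,394,425),.061),('timer',(193,222,163,192),.044)):
    s=X[a:b,cc:e];k=s[:,:,2]>.02;q=s[k];print(nm,(q[:,:2].min(0)+q[:,:2].max(0))/2,np.ptp(q[:,:2],axis=0),q[:,2].max())
big=cv2.resize(im[190:300,230:440],None,fx=3.8,fy=3.8,interpolation=cv2.INTER_CUBIC);cv2.imwrite('pics/crop0.png',big[:,:,::-1])
E
```

```text
table z -0.0001316931332016047
carton n 1687 0.07495091205481264
((522.8649291992188, 154.84259033203125), (89.95508575439453, 120.63553619384766), 18.235511779785156, array([[461.3, 198.1],
       [499. ,  83.5],
       [584.5, 111.6],
       [546.7, 226.2]], dtype=float32))
0.015 414 ((557.2078857421875, -101.38206481933594), (262.0655212402344, 159.39883422851562), 89.62065124511719, array([[ 476.6, -231.9],
       [ 636. , -232.9],
       [ 637.8,   29.1],
       [ 478.4,   30.2]], dtype=float32))
0.03 139 ((556.5953369140625, -230.09695434570312), (6.38651180267334, 160.2755126953125), 89.97804260253906, array([[ 476.5, -233.3],
       [ 636.7, -233.3],
       [ 636.7, -226.9],
       [ 476.5, -226.9]], dtype=float32))
plain [ 0.42077695 -0.03502508] [0.08241625 0.17141622] 1.312347199090091
dip [ 0.59623513 -0.03601276] [0.26850011 0.17339158] 1.312347199090091
stack [ 0.59671398 -0.09303961] [0.26945782 0.28744529] 1.312347199090091
timer [0.55738377 0.24641452] [0.1907974  0.39146298] 1.312347199090091
```

View pics/crop0.png

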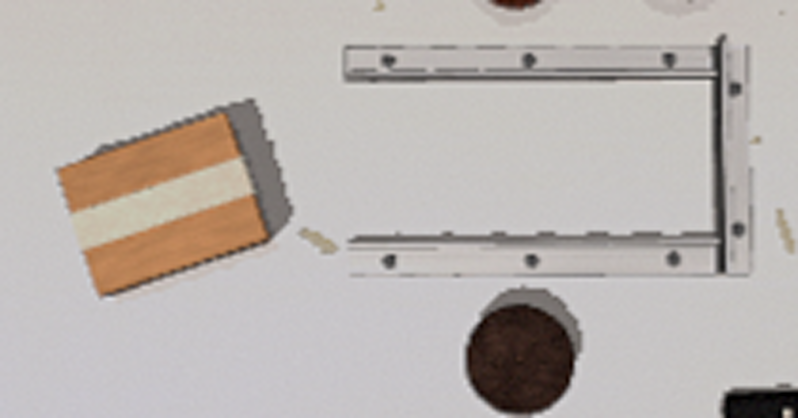

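```bash
python3 - <<'E'
from h import *
z=np.load('top0.npz');im,d=z['im'],z['d']
v,u=np.mgrid[0:480,0:640]
c,r=ray('top',np.c_[u.ravel(),v.ravel()])
X=(c+r*d.reshape(-1,1)).reshape(480,640,3);Z=X[:,:,2]
for nm,(a,b) in(('far',(198,218)),('near',(245,266))):
    s=X[a:b,318:412].reshape(-1,3)
    w=s[(s[:,2]>.014)&(s[:,2]<.03)]
    f=s[(s[:,2]>.0015)]
    p=np.polyfit(w[:,1],w[:,0],1);print(nm,len(w),'x at y=.03,-.23',np.polyval(p,[.03,-.23]),'slope',p[0],'std',np.std(w[:,0]-np.polyval(p,w[:,1])),'yrange',w[:,1].min(),w[:,1].max(), 'zmed',np.median(w[:,2]))
    print('  foot/all x range',np.percentile(f[:,0],[0.5,99.5]),f[:,1].max())
# subpixel gray profile of rails
g=cv2.cvtColor(im,cv2.COLOR_RGB2GRAY)
for col in(330,345,370,395,410): print(col,g[198:214,col].tolist(),g[246:266,col].tolist())
# cylinders by colour/height
for nm,(a,b,cc,e),h in(('plain',(262,302,348,387),.064),('dip',(160,194,350,382),.067),('stack',(160,192,394,425),.061),('timer',(193,222,163,192),.044)):
    s=X[a:b,cc:e];k=(s[:,:,2]>.02)&(s[:,:,2]<.1);q=s[k];print(nm,((q[:,:2].min(0)+q[:,:2].max(0))/2).round(3),np.ptp(q[:,:2],axis=0).round(3),q[:,2].max())
E
```

```text
far 171 x at y=.03,-.23 [0.61451384 0.61392318] slope 0.0022717948006945802 std 0.0011901238641140515 yrange -0.21092814183865824 0.029299056676335273 zmed 0.020632271074002118
  foot/all x range [0.46198507 0.64791024] 0.05068303274238887
near 166 x at y=.03,-.23 [0.49741564 0.49670581] slope 0.0027301372398956534 std 0.0013056047709869207 yrange -0.20803958221394156 0.030017933145253597 zmed 0.020923527587558666
  foot/all x range [0.46198507 0.52079316] 0.05068303274238887
330 [196, 196, 197, 189, 144, 185, 161, 123, 132, 167, 192, 148, 91, 141, 203, 199] [198, 199, 198, 198, 201, 192, 103, 109, 185, 165, 202, 188, 143, 171, 203, 196, 181, 200, 199, 197]
345 [197, 194, 197, 187, 131, 184, 186, 184, 182, 179, 122, 144, 84, 162, 202, 199] [199, 199, 199, 199, 201, 192, 108, 122, 190, 184, 194, 190, 192, 196, 197, 193, 179, 200, 197, 199]
370 [193, 196, 196, 192, 153, 183, 149, 79, 98, 158, 131, 163, 78, 162, 201, 198] [199, 197, 197, 197, 202, 193, 110, 120, 145, 177, 183, 71, 71, 85, 139, 188, 150, 203, 201, 191]
395 [194, 197, 196, 192, 162, 181, 179, 178, 181, 173, 116, 169, 84, 192, 199, 198] [197, 198, 197, 199, 201, 191, 113, 134, 149, 173, 187, 186, 190, 186, 186, 184, 171, 200, 199, 198]
410 [194, 194, 197, 191, 165, 182, 181, 176, 180, 175, 129, 179, 87, 204, 198, 198] [197, 198, 198, 199, 189, 106, 124, 161, 130, 173, 187, 187, 191, 190, 190, 187, 167, 200, 200, 197]
plain [ 0.417 -0.085] [0.074 0.072] 0.06662916536024266
dip [ 0.693 -0.086] [0.074 0.074] 0.07070393959515164
stack [ 0.698 -0.202] [0.067 0.069] 0.06747781332123859
timer [0.622 0.411] [0.062 0.062] 0.04971714402879335
```

Request:
apply_moves(offset=[[0, 0, 0], [0, 0, 0], [-2.3, -4.2, 0], [-2.3, -4.2, 0], [-2.3, -4.2, 0]], dr=[[0, 0, -8.5], [0, 0, -8.5], [0, 0, 0], [0, 0, 0], [0, 0, 0]], gripper=70)

```text
clock: 0.6
position: [0.2456, 0.4458, 0.2303]
eef_rot: [-0.0, 0.0, 1.0, -0.001]
force: [1.9, 0.8, 0.2]
grip_width: 0.06
```

Request:
apply_moves(offset=[[-2.3, -4.2, 0], [-2.3, -4.2, 0], [-2.3, -4.2, 0], [-2.3, -4.2, 0], [-2.3, -4.2, 0]], dr=[[0, 0, 0], [0, 0, 0], [0, 0, 0], [0, 0, 0], [0, 0, 0]])

```text
clock: 1.1
position: [0.3602, 0.2352, 0.2309]
eef_rot: [-0.0, 0.001, 1.0, -0.0]
force: [1.2, 0.4, 0.8]
grip_width: 0.0597
```

Request:
apply_moves(offset=[[-2.2, -4.0, 0], [-2.2, -4.0, 0], [0, 0, 0], [0, 0, 0]], dr=[[0, 0, 0], [0, 0, 0], [0, -8, 0], [0, 0, 0]])

```text
clock: 1.5
position: [0.4029, 0.1551, 0.23]
eef_rot: [0.07, 0.003, 0.998, -0.0]
force: [0.7, 1.2, 1.3]
grip_width: 0.0596
```

```bash
cat >> h.py <<'E'
from scipy.spatial.transform import Rotation as Ro
def tool():
    o=ctrl.get_obs();q=o['eef_rot'];return o,Ro.from_quat([q[1],q[2],q[3],q[0]])
def go(p):
    o,R=tool(); return (R.inv().apply(np.array(p)-o['position'])*100).round(2)
E
python3 - <<'E'
from h import *
im,d=ctrl.read_camera('wrist');cv2.imwrite('pics/w1.png',im[:,:,::-1]);np.savez('w1.npz',im=im,d=d)
o,R=tool();print(o['position'],o['force'],R.as_matrix().round(3))
print(go([.405,.155,.018]))
E
```

```text
[0.40280903 0.15643497 0.23110399] [-0.30217243 -0.33381434  0.82853574] [[-0.99   0.003  0.138]
 [ 0.003  1.     0.   ]
 [-0.138  0.001 -0.99 ]]
[ 2.73 -0.15 21.14]
```

View pics/w1.png

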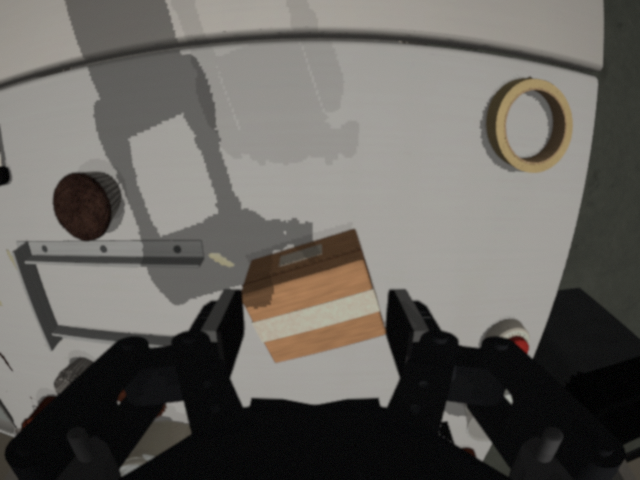

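The wrist view shows the carton at about (315,295) ahead of the fingers. The spot below the fingers, on the robot's side, is clear, and the camera is on the trailing side. I'll lower the tool.

Request:
apply_moves(offset=[[0.55, 0, 4.2], [0.55, 0, 4.2], [0.55, 0, 4.2], [0.55, 0, 4.2], [0.55, 0, 4.0]], dr=[[0, 0, 0], [0, 0, 0], [0, 0, 0], [0, 0, 0], [0, 0, 0]])

```text
clock: 2.05
position: [0.405, 0.1585, 0.0205]
eef_rot: [0.069, -0.0, 0.998, 0.0]
force: [1.9, -0.7, 0.2]
grip_width: 0.0595
```

```bash
python3 - <<'E'
from h import *
im,d=ctrl.read_camera('wrist');cv2.imwrite('pics/w2.png',im[:,:,::-1])
o,R=tool();print(o['position'],o['force'],o['joint_pos'])
print(go([.405,.155,.018]))
im,d=ctrl.read_camera('scene');cv2.imwrite('pics/s2.png',cv2.resize(im[200:320,180:340],None,fx=4,fy=4)[:,:,::-1])
E
```

```text
[0.40089663 0.15712884 0.0126179 ] [-3.74202205 -0.48726818 -6.60811202] [ 0.32911023 -0.440217    2.09555732 -0.04459753  1.36682457 -1.23625788]
[-0.48 -0.21 -0.48]
```

View pics/s2.png

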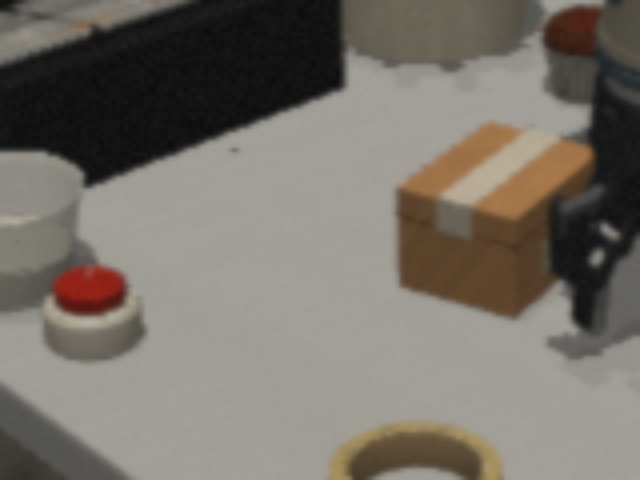

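View pics/w2.png

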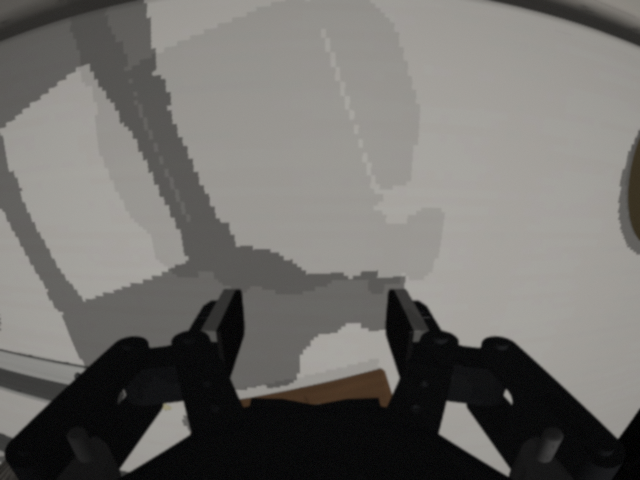

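Request:
apply_moves(offset=[[-0.5, -0.1, -0.3], [-1.0, 0, 0.14], [-1.0, 0, 0.14], [-1.0, 0, 0.14], [0, 0, 0]], dr=[[0, 0, 0], [0, 0, 0], [0, 0, 0], [0, 0, 0], [0, 0, 0]])

```text
clock: 2.65
position: [0.4429, 0.1565, 0.0283]
eef_rot: [0.072, 0.001, 0.997, 0.001]
force: [-0.5, 1.4, 0.6]
grip_width: 0.0599
```

Request:
apply_moves(offset=[[-0.5, 0, 0.07], [-0.5, 0, 0.07], [-0.5, 0, 0.07], [-0.5, 0, 0.07], [-0.5, 0, 0.07]], dr=[[0, 0, 0], [0, 0, 0], [0, 0, 0], [0, 0, 0], [0, 0, 0]])

```text
clock: 3.15
position: [0.4655, 0.1559, 0.0249]
eef_rot: [0.069, 0.001, 0.998, -0.0]
force: [-1.2, 0.5, -0.8]
grip_width: 0.0597
```

Request:
apply_moves(offset=[[-0.4, 0, 0.26], [-0.4, 0, 0.26], [-0.4, 0, 0.16], [0, 0, 0]], dr=[[0, 0, 0], [0, 0, 0], [0, 0, 0], [0, 0, 0]])

```text
clock: 3.55
position: [0.4788, 0.1556, 0.0198]
eef_rot: [0.07, 0.001, 0.998, -0.0]
force: [0.3, 0.4, -0.1]
grip_width: 0.0597
```

```bash
cat >> h.py <<'E'
def carton(tag):
    im,d=ctrl.read_camera('top');cv2.imwrite(f'pics/{tag}.png',cv2.resize(im[170:300,210:440],None,fx=3.4,fy=3.4,interpolation=cv2.INTER_CUBIC)[:,:,::-1])
    v,u=np.mgrid[0:480,0:640];c,r=ray('top',np.c_[u.ravel(),v.ravel()])
    X=(c+r*d.reshape(-1,1)).reshape(480,640,3);Z=X[:,:,2]
    hs=cv2.cvtColor(im,cv2.COLOR_RGB2HSV)
    m=(abs(Z-.075)<.012)&(X[:,:,0]>.44)&(X[:,:,0]<.66)&(X[:,:,1]>-.24)&(X[:,:,1]<.26)&(hs[:,:,2]>90)
    ys,xs=np.nonzero(m);print('carton',len(xs),rect('top',np.c_[xs,ys],.075))
    o,R=tool();print(o['clock'],o['position'],o['force'])
E
python3 - <<'E'
from h import *
carton('t3')
E
```

```text
carton 1623 ((531.044921875, 150.3260498046875), (107.70861053466797, 120.93827819824219), 8.277292251586914, array([[469. , 202.4],
       [486.5,  82.7],
       [593. ,  98.2],
       [575.6, 217.9]], dtype=float32))
3.6 [0.47867638 0.15562349 0.01987524] [ 0.32527184 -0.01523871  0.1617644 ]
```

View pics/t3.png

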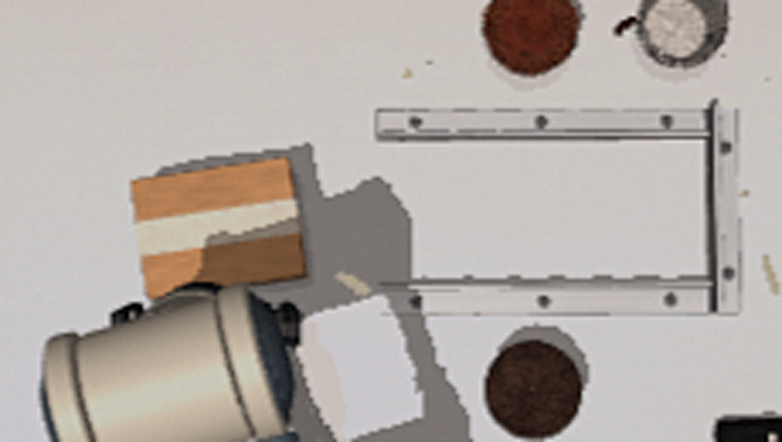

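Turned to about 8° as planned; I'll keep pushing.

Request:
apply_moves(offset=[[-0.4, 0, 0.06], [-0.4, 0, 0.06], [-0.4, 0, 0.06], [-0.4, 0, 0.06], [0, 0, 0]], dr=[[0, 0, 0], [0, 0, 0], [0, 0, 0], [0, 0, 0], [0, 0, 0]])

```text
clock: 4.1
position: [0.4952, 0.1557, 0.0201]
eef_rot: [0.07, 0.001, 0.998, -0.0]
force: [0.2, -0.2, 0.4]
grip_width: 0.0594
```

```bash
cat >> h.py <<'E'
def edges(tag):
    """carton far edge (x max) and the y ends, from top-face mask (colour+height)"""
    im,d=ctrl.read_camera('top');cv2.imwrite(f'pics/{tag}.png',cv2.resize(im[170:300,210:440],None,fx=3.4,fy=3.4,interpolation=cv2.INTER_CUBIC)[:,:,::-1])
    v,u=np.mgrid[0:480,0:640];c,r=ray('top',np.c_[u.ravel(),v.ravel()])
    X=(c+r*d.reshape(-1,1)).reshape(480,640,3);Z=X[:,:,2]
    m=(abs(Z-.075)<.01)&(X[:,:,0]>.46)&(X[:,:,0]<.66)&(X[:,:,1]>-.25)&(X[:,:,1]<.27)
    T=X[m]
    cols=np.nonzero(m.any(0))[0];cols=cols[4:-4]
    far=np.array([onz('top',[cc,np.nonzero(m[:,cc])[0].min()-.5],.075)[0] for cc in cols])
    p=np.polyfit(far[:,1],far[:,0],1)
    rows=np.nonzero(m.any(1))[0];rows=rows[4:22]
    R_=np.array([onz('top',[np.nonzero(m[rr])[0].max()+.5,rr],.075)[0] for rr in rows])
    L_=np.array([onz('top',[np.nonzero(m[rr])[0].min()-.5,rr],.075)[0] for rr in rows])
    print('far edge x mean',far[:,0].mean(),'yaw deg',-np.degrees(np.arctan(p[0])),'res',np.std(far[:,0]-np.polyval(p,far[:,1])))
    print('front y',np.median(R_[:,1]),'slope deg',np.degrees(np.polyfit(R_[:,0],R_[:,1],1)[0]),'rear y',np.median(L_[:,1]),'slope',np.degrees(np.polyfit(L_[:,0],L_[:,1],1)[0]))
    o,R=tool();print(o['clock'],o['position'].round(4),o['force'].round(2))
    return im,d
E
python3 - <<'E'
from h import *
edges('t4')
E
```

```text
far edge x mean 0.5967987430739575 yaw deg 2.4874118545962274 res 0.0007329997527539446
front y 0.08752372723458302 slope deg 3.112811818631946 rear y 0.20676802789569004 slope 2.7107764180280434
4.15 [0.4951 0.1556 0.0201] [-0.36 -0.06  0.55]
```

View pics/t4.png

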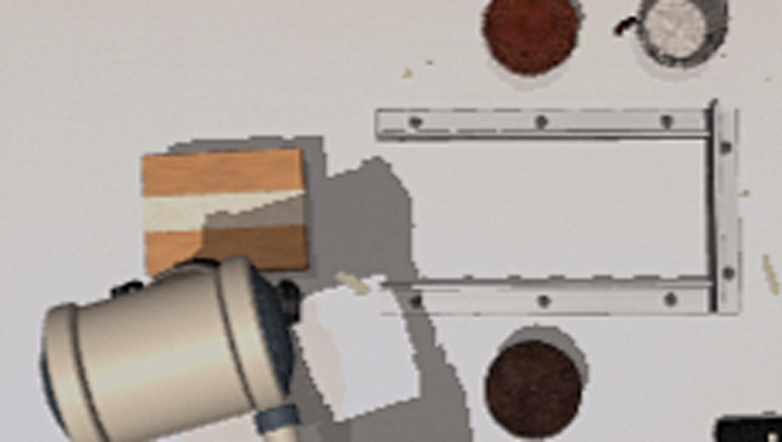

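Request:
apply_moves(offset=[[-0.2, 0, 0.03], [-0.2, 0, 0.03], [-0.1, 0, 0.01], [0, 0, 0]], dr=[[0, 0, 0], [0, 0, 0], [0, 0, 0], [0, 0, 0]])

```text
clock: 4.55
position: [0.4997, 0.1558, 0.0201]
eef_rot: [0.07, 0.001, 0.998, -0.0]
force: [-1.0, 1.6, -0.4]
grip_width: 0.0599
```

```bash
python3 - <<'E'
from h import *
edges('t5')
E
```

```text
far edge x mean 0.5976554101325036 yaw deg 7.608187976284343 res 0.013302260373583457
front y 0.08501841577071005 slope deg 0.814035472176047 rear y 0.20676802789569004 slope 0.23262133621224107
4.6 [0.4997 0.1558 0.02  ] [-1.02  0.13  0.87]
```

Request:
apply_moves(offset=[[1.0, 0, -0.14], [2.0, 0, -0.28], [3.0, 0, -0.42], [0.5, 0, -4], [0.5, 0, -4]], dr=[[0, 0, 0], [0, 0, 0], [0, 0, 0], [0, 0, 0], [0, 0, 0]])

```text
clock: 5.1
position: [0.4152, 0.1552, 0.0962]
eef_rot: [0.068, 0.001, 0.998, -0.001]
force: [0.8, 0.8, 0.4]
grip_width: 0.0597
```

```bash
python3 - <<'E'
from h import *
edges('t6');carton('t6b');o,R=tool();print(o['joint_pos'])
E
```

```text
far edge x mean 0.5997754685253385 yaw deg 2.0185235526653806 res 0.0007165846405386854
front y 0.08501841577071005 slope deg 0.814035472176047 rear y 0.20676802789569004 slope 0.23262133621224107
5.15 [0.4182 0.1565 0.1058] [3.59 1.03 5.48]
carton 1672 ((555.415283203125, 146.03652954101562), (119.43470001220703, 89.07818603515625), 89.81446075439453, array([[510.7,  86.5],
       [599.8,  86.2],
       [600.1, 205.6],
       [511.1, 205.9]], dtype=float32))
5.2 [0.41956748 0.15673104 0.10427072] [0.15661762 0.18706228 1.00237003]
[ 0.31483089 -0.46154521  1.94830123 -0.04380748  1.5111872  -1.2546428 ]
```

View pics/t6.png

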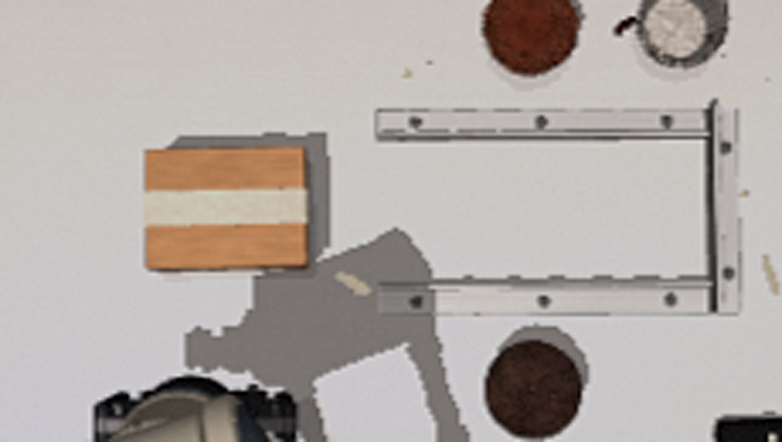

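Carton centred at (555.4,146.0) mm and square within 1°, against a lane centre of about 556. Next I'll check the crumb near the mouth and move round behind the carton.

```bash
python3 - <<'E'
from h import *
print(onz('top',[[210+336/3.4,170+272/3.4],[210+372/3.4,170+293/3.4],[210+382/3.4,170+298/3.4]],0.003).round(4))
E
```

```text
[[0.508  0.0623 0.003 ]
 [0.4913 0.034  0.003 ]
 [0.4873 0.0262 0.003 ]]
```

Request:
apply_moves(offset=[[0.4, 0, -3], [0, 0, -3], [0, 0, 0], [0, 0, 0], [0, 0, 0]], dr=[[0, 8, 0], [0, 0, 8.5], [0, 0, 8.5], [0, 0, 8.5], [0, 0, 8.5]])

```text
clock: 5.7
position: [0.4098, 0.1557, 0.1566]
eef_rot: [0.0, 0.297, 0.955, -0.0]
force: [0.1, 0.7, -1.5]
grip_width: 0.0598
```

Request:
apply_moves(offset=[[0, 0, 0], [0, 0, 0], [0, 0, 0], [0, 0, 0], [0, 0, 0]], dr=[[0, 0, 8.5], [0, 0, 8.5], [0, 0, 8.5], [0, 0, 8.5], [0, 0, 8.5]], gripper=60)

```text
clock: 6.2
position: [0.4096, 0.1557, 0.1564]
eef_rot: [0.0, 0.622, 0.783, -0.0]
force: [-0.0, -0.1, -0.1]
grip_width: 0.0513
```

Request:
apply_moves(offset=[[0, 0, 0], [0, 0, 0], [0, 0, 0]], dr=[[0, 0, 8.5], [0, 0, 5], [0, 0, 0]])

```text
clock: 6.5
position: [0.4096, 0.1557, 0.1564]
eef_rot: [0.0, 0.708, 0.706, -0.0]
force: [-0.1, 0.2, -0.2]
grip_width: 0.0513
```

```bash
python3 - <<'E'
from h import *
o,R=tool();print(o['position'],o['joint_pos'],R.as_matrix().round(3));print(go([.556,.265,.165]))
E
```

```text
[0.40960291 0.15573735 0.15643754] [ 2.85963120e-01 -3.55924226e-01  1.77135478e+00 -3.81827001e-04
  1.72625764e+00  2.88968278e-01] [[ 0.003  1.     0.   ]
 [ 1.    -0.003 -0.   ]
 [-0.     0.    -1.   ]]
[10.97 14.61 -0.86]
```

Request:
apply_moves(offset=[[2.7, 3.7, -0.2], [2.7, 3.7, -0.2], [2.7, 3.7, -0.2], [2.8, 3.5, -0.2], [0, 0, 0]], dr=[[0, 0, 0], [0, 0, 0], [0, 0, 0], [0, 0, 0], [0, -8, 0]])

```text
clock: 7.0
position: [0.5592, 0.264, 0.1639]
eef_rot: [0.05, 0.706, 0.704, -0.05]
force: [-0.3, -0.9, 0.6]
grip_width: 0.0511
```

Request:
apply_moves(offset=[[0.4, 0, 3.5], [0.5, 0, 3.5], [0.5, 0, 3.5], [0.5, 0, 3.3], [0, 0, 0]], dr=[[0, 0, 0], [0, 0, 0], [0, 0, 0], [0, 0, 0], [0, 0, 0]])

```text
clock: 7.5
position: [0.5524, 0.2626, 0.0189]
eef_rot: [0.047, 0.705, 0.706, -0.055]
force: [-0.1, 0.1, 0.1]
grip_width: 0.0512
```

```bash
python3 - <<'E'
from h import *
o,R=tool();print(o['position'],R.as_matrix().round(3));print(go([.556,.24,.023]))
im,d=ctrl.read_camera('wrist');cv2.imwrite('pics/w7.png',im[:,:,::-1])
E
```

```text
[0.55239791 0.26256367 0.01887981] [[-0.002  1.    -0.01 ]
 [ 0.99   0.    -0.144]
 [-0.144 -0.01  -0.99 ]]
[-2.29  0.36 -0.09]
```

View pics/w7.png

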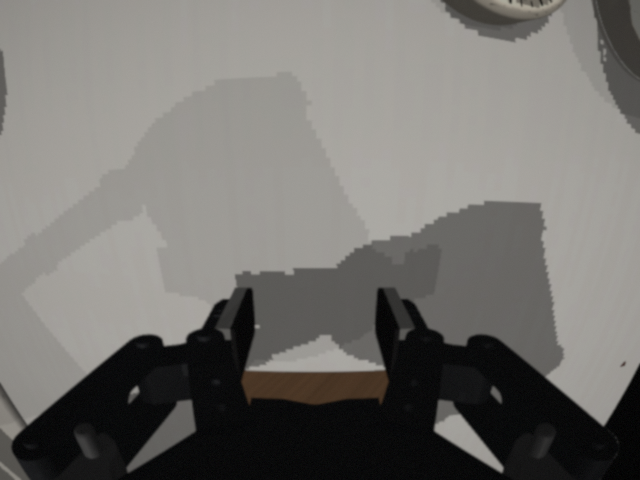

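The wrist view shows the carton's rear face just ahead, with the fingers level and centred on it. I'll approach and push.

Request:
apply_moves(offset=[[-1.1, 0.18, -0.05], [-1.1, 0.18, -0.05], [-0.5, 0, 0.07], [-0.5, 0, 0.07], [0, 0, 0]], dr=[[0, 0, 0], [0, 0, 0], [0, 0, 0], [0, 0, 0], [0, 0, 0]])

```text
clock: 8.05
position: [0.56, 0.2317, 0.0305]
eef_rot: [0.05, 0.707, 0.704, -0.049]
force: [-0.3, 0.5, 0.4]
grip_width: 0.0512
```

Request:
apply_moves(offset=[[-0.5, 0, 0.07], [-0.5, 0, 0.07], [-0.5, 0, 0.07], [-0.5, 0, 0.07], [-0.5, 0, 0.07]], dr=[[0, 0, 0], [0, 0, 0], [0, 0, 0], [0, 0, 0], [0, 0, 0]])

```text
clock: 8.55
position: [0.5594, 0.2072, 0.0295]
eef_rot: [0.049, 0.706, 0.705, -0.049]
force: [0.1, 1.6, -0.4]
grip_width: 0.0516
```

```bash
python3 - <<'E'
from h import *
edges('t8');carton('t8b')
E
```

```text
far edge x mean 0.5965292661588308 yaw deg 5.517263723291701 res 0.0114708913124936
front y 0.07736698812942744 slope deg 51.92465637509913 rear y 0.1991435567053811 slope 14.640059406856997
8.6 [0.5595 0.2063 0.0296] [-0.26  0.61  0.05]
carton 1629 ((554.1339111328125, 138.2022247314453), (119.10763549804688, 86.47136688232422), 89.69918060302734, array([[510.6,  78.9],
       [597.1,  78.4],
       [597.7, 197.5],
       [511.2, 198. ]], dtype=float32))
8.65 [0.55948142 0.20654259 0.02960219] [-0.24600367  0.15071954 -0.17429775]
```

View pics/t8.png

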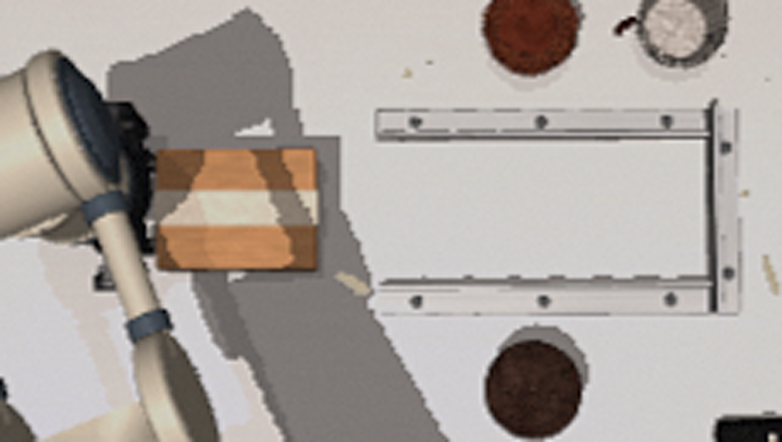

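Request:
apply_moves(offset=[[-0.45, 0, 0.27], [-0.45, 0, 0.27], [-0.5, 0, 0.17], [-0.5, 0, 0.07], [-0.5, 0, 0.07]], dr=[[0, 0, 0], [0, 0, 0], [0, 0, 0], [0, 0, 0], [0, 0, 0]])

```text
clock: 9.15
position: [0.5595, 0.1819, 0.0246]
eef_rot: [0.049, 0.706, 0.705, -0.049]
force: [-0.3, 2.6, 2.8]
grip_width: 0.0511
```

Request:
apply_moves(offset=[[-0.5, 0, 0.07], [-0.5, 0, 0.07], [-0.5, 0, 0.07], [-0.5, 0, 0.07], [-0.2, 0, 0.03]], dr=[[0, 0, 0], [0, 0, 0], [0, 0, 0], [0, 0, 0], [0, 0, 0]])

```text
clock: 9.65
position: [0.5594, 0.1595, 0.0246]
eef_rot: [0.049, 0.706, 0.705, -0.049]
force: [-0.3, 3.9, 2.6]
grip_width: 0.0515
```

```bash
python3 - <<'E'
from h import *
im,d=edges('t9');carton('t9b')
o,R=tool();print(R.as_matrix().round(3))
im,d=ctrl.read_camera('scene');cv2.imwrite('pics/s9.png',cv2.resize(im[180:320,230:430],None,fx=4,fy=4)[:,:,::-1])
E
```

```text
far edge x mean 0.5984153891770613 yaw deg -0.30050807832641807 res 9.818065400386102e-17
front y 0.03156717575311141 slope deg 54.503814289803294 rear y 0.1497160509327558 slope 16.220790649143375
9.7 [0.5595 0.1593 0.0246] [0.15 1.83 1.58]
carton 1645 ((553.8939208984375, 90.0836181640625), (119.20415496826172, 86.48832702636719), 89.67790222167969, array([[510.3,  30.7],
       [596.8,  30.2],
       [597.5, 149.4],
       [511. , 149.9]], dtype=float32))
9.75 [0.5593853  0.15938923 0.02447168] [0.71167742 1.41884106 0.06167285]
[[ 0.003  1.    -0.001]
 [ 0.99  -0.003 -0.14 ]
 [-0.14  -0.    -0.99 ]]
```

View pics/t9.png

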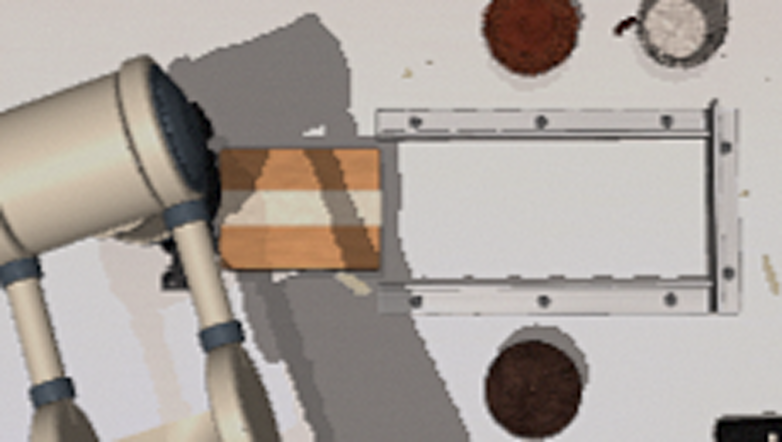

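View pics/s9.png

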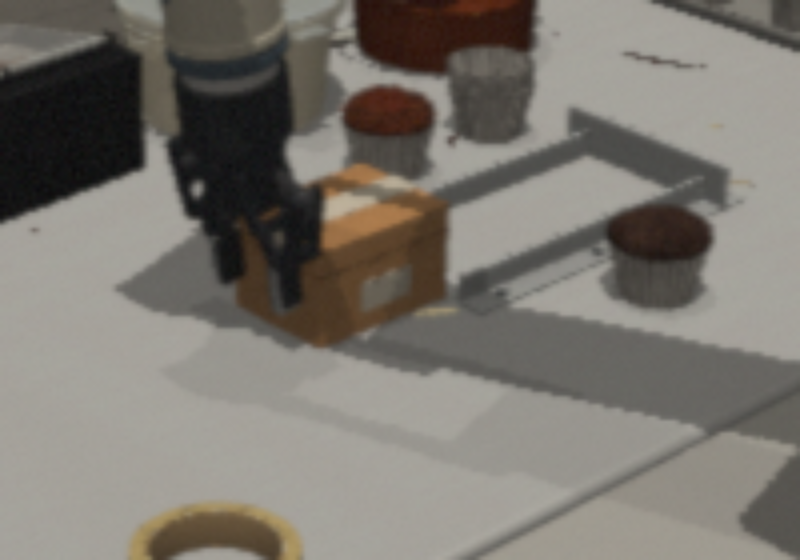

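Carton front is at the mouth, square, with about 12 mm clear on each side. I'll push it in.

Request:
apply_moves(offset=[[-0.5, 0, 0.07], [-0.5, 0, 0.07], [-0.5, 0, 0.07], [-0.5, 0, 0.07], [-0.5, 0, 0.07]], dr=[[0, 0, 0], [0, 0, 0], [0, 0, 0], [0, 0, 0], [0, 0, 0]])

```text
clock: 10.3
position: [0.5592, 0.1342, 0.0243]
eef_rot: [0.049, 0.706, 0.705, -0.05]
force: [0.1, 1.0, -0.7]
grip_width: 0.0514
```

Request:
apply_moves(offset=[[-0.5, 0, 0.07], [-0.5, 0, 0.07], [-0.5, 0, 0.07], [-0.5, 0, 0.07], [-0.5, 0, 0.07]], dr=[[0, 0, 0], [0, 0, 0], [0, 0, 0], [0, 0, 0], [0, 0, 0]])

```text
clock: 10.8
position: [0.5593, 0.1091, 0.0245]
eef_rot: [0.049, 0.706, 0.705, -0.049]
force: [0.4, 0.9, -0.8]
grip_width: 0.051
```

Request:
apply_moves(offset=[[-0.5, 0, 0.07], [-0.5, 0, 0.07], [-0.5, 0, 0.07], [-0.5, 0, 0.07], [-0.5, 0, 0.07]], dr=[[0, 0, 0], [0, 0, 0], [0, 0, 0], [0, 0, 0], [0, 0, 0]])

```text
clock: 11.3
position: [0.5593, 0.0839, 0.0246]
eef_rot: [0.049, 0.706, 0.705, -0.049]
force: [-0.5, 1.2, -0.8]
grip_width: 0.0511
```

```bash
python3 - <<'E'
from h import *
im,d=edges('t10');carton('t10b')
E
```

```text
far edge x mean 0.5979951950269872 yaw deg -0.30050807832600324 res 1.4936523181711915e-16
front y -0.04461152785216151 slope deg 3.186618581410866 rear y 0.06480864018019655 slope -7.041094342720944
11.35 [0.5593 0.0831 0.0247] [0.33 1.   0.03]
carton 1504 ((553.4588012695312, 10.163524627685547), (111.75169372558594, 86.5167007446289), 89.67790222167969, array([[509.9, -45.5],
       [596.4, -46. ],
       [597. ,  65.8],
       [510.5,  66.3]], dtype=float32))
11.4 [0.55936863 0.08344719 0.02478793] [-1.03697723  0.31246272 -0.70180516]
```

View pics/t10.png

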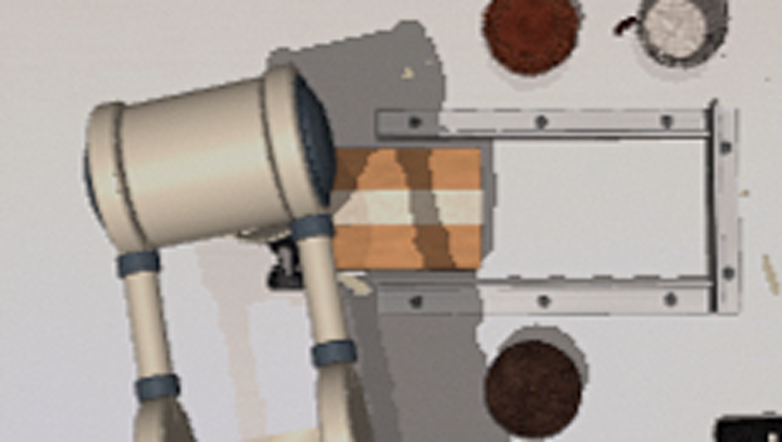

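It's in the lane and straight, about 0.18 m short of the stop.

Request:
apply_moves(offset=[[-0.6, 0, 0.085], [-0.6, 0, 0.085], [-0.6, 0, 0.085], [-0.6, 0, 0.085], [-0.6, 0, 0.085]], dr=[[0, 0, 0], [0, 0, 0], [0, 0, 0], [0, 0, 0], [0, 0, 0]])

```text
clock: 11.9
position: [0.5593, 0.0536, 0.0248]
eef_rot: [0.049, 0.706, 0.705, -0.049]
force: [-0.0, 2.4, 0.2]
grip_width: 0.0511
```

Request:
apply_moves(offset=[[-0.6, 0, 0.085], [-0.6, 0, 0.085], [-0.6, 0, 0.085], [-0.6, 0, 0.085], [-0.6, 0, 0.085]], dr=[[0, 0, 0], [0, 0, 0], [0, 0, 0], [0, 0, 0], [0, 0, 0]])

```text
clock: 12.4
position: [0.5593, 0.0233, 0.0247]
eef_rot: [0.049, 0.706, 0.705, -0.049]
force: [-0.3, 2.8, 1.4]
grip_width: 0.0514
```

Request:
apply_moves(offset=[[-0.6, 0, 0.085], [-0.6, 0, 0.085], [-0.6, 0, 0.085], [-0.6, 0, 0.085], [-0.6, 0, 0.085]], dr=[[0, 0, 0], [0, 0, 0], [0, 0, 0], [0, 0, 0], [0, 0, 0]])

```text
clock: 12.9
position: [0.5592, -0.007, 0.0247]
eef_rot: [0.049, 0.706, 0.705, -0.049]
force: [-0.2, 3.1, 3.7]
grip_width: 0.051
```

```bash
python3 - <<'E'
from h import *
im,d=edges('t11');carton('t11b')
E
```

```text
far edge x mean 0.5854058929252547 yaw deg 31.573781384041034 res 0.014065523124853568
front y -0.1359590572927607 slope deg -0.9570332784480401 rear y -0.05209064517599385 slope -16.416346774663335
12.95 [ 0.5591 -0.008   0.0246] [0.64 1.18 1.55]
carton 1196 ((552.9979858398438, -74.8375244140625), (124.68826293945312, 86.55068969726562), 89.67791748046875, array([[ 509.4, -136.9],
       [ 595.9, -137.4],
       [ 596.6,  -12.7],
       [ 510.1,  -12.3]], dtype=float32))
13.0 [ 0.55899876 -0.00781472  0.02444117] [ 0.23025903  0.31001003 -0.05082513]
```

View pics/t11.png

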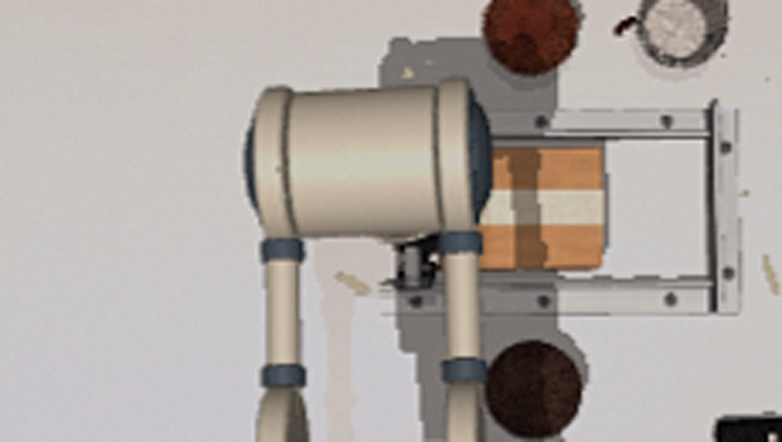

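Request:
apply_moves(offset=[[-0.6, 0, 0.085], [-0.6, 0, 0.085], [-0.6, 0, 0.085], [-0.6, 0, 0.085], [-0.6, 0, 0.085]], dr=[[0, 0, 0], [0, 0, 0], [0, 0, 0], [0, 0, 0], [0, 0, 0]])

```text
clock: 13.5
position: [0.5589, -0.0375, 0.0243]
eef_rot: [0.049, 0.706, 0.705, -0.05]
force: [-0.3, 2.6, 0.7]
grip_width: 0.0514
```

Request:
apply_moves(offset=[[-0.6, 0, 0.085], [-0.6, 0, 0.085], [-0.6, 0, 0.085], [-0.6, 0, 0.085], [-0.6, 0, 0.085]], dr=[[0, 0, 0], [0, 0, 0], [0, 0, 0], [0, 0, 0], [0, 0, 0]])

```text
clock: 14.0
position: [0.5589, -0.0677, 0.0243]
eef_rot: [0.049, 0.706, 0.705, -0.049]
force: [-0.2, 1.8, -0.4]
grip_width: 0.0515
```

Request:
apply_moves(offset=[[-0.4, 0, 0.055], [-0.4, 0, 0.055], [-0.3, 0, 0.042], [-0.3, 0, 0.042], [-0.2, 0, 0.028]], dr=[[0, 0, 0], [0, 0, 0], [0, 0, 0], [0, 0, 0], [0, 0, 0]])

```text
clock: 14.5
position: [0.5589, -0.0835, 0.0244]
eef_rot: [0.049, 0.706, 0.705, -0.049]
force: [0.3, 2.1, -0.5]
grip_width: 0.0513
```

```bash
python3 - <<'E'
from h import *
im,d=edges('t12');carton('t12b')
im,d=ctrl.read_camera('scene');cv2.imwrite('pics/s12.png',cv2.resize(im[160:300,270:470],None,fx=4,fy=4)[:,:,::-1])
E
```

```text
far edge x mean 0.5699876455678976 yaw deg 37.47418754469479 res 0.015770190709206232
front y -0.21230988265626302 slope deg -1.2219133204578467 rear y -0.15123682344349265 slope -11.209622902404563
14.55 [ 0.5589 -0.0838  0.0244] [-0.57  0.73 -0.65]
carton 956 ((553.8499145507812, -153.45401000976562), (119.83451843261719, 89.13841247558594), 89.67789459228516, array([[ 508.9, -213.1],
       [ 598.1, -213.6],
       [ 598.8,  -93.8],
       [ 509.6,  -93.3]], dtype=float32))
14.6 [ 0.55889338 -0.08370403  0.02448715] [-1.24617561 -0.10373502  0.69400132]
```

View pics/t12.png

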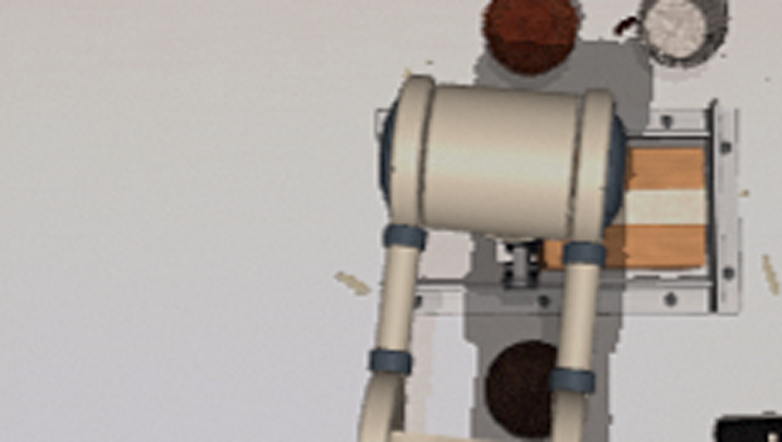

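View pics/s12.png

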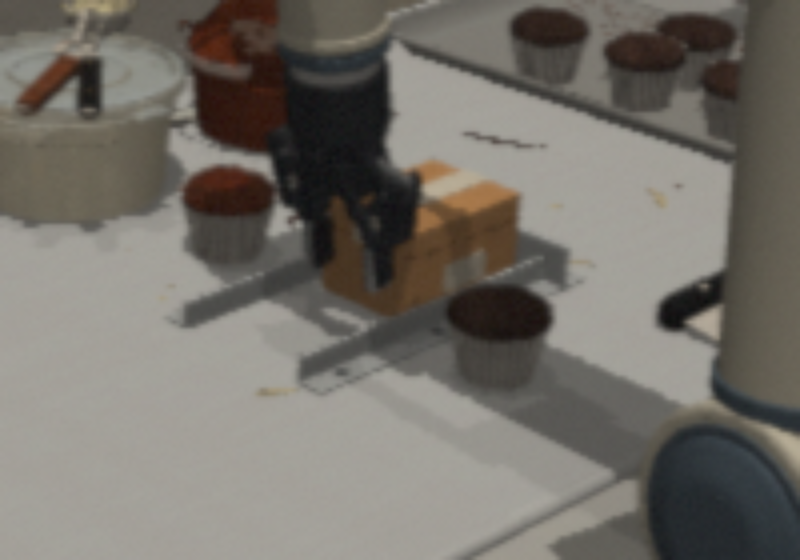

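Request:
apply_moves(offset=[[-0.3, 0, 0.042], [-0.3, 0, 0.042], [-0.2, 0, 0.028], [-0.2, 0, 0.028], [-0.1, 0, 0.014]], dr=[[0, 0, 0], [0, 0, 0], [0, 0, 0], [0, 0, 0], [0, 0, 0]])

```text
clock: 15.15
position: [0.559, -0.0946, 0.0246]
eef_rot: [0.049, 0.706, 0.705, -0.049]
force: [0.8, 2.0, 0.3]
grip_width: 0.0507
```

Request:
apply_moves(offset=[[-0.1, 0, 0.014], [-0.1, 0, 0.014], [-0.1, 0, 0.014]], dr=[[0, 0, 0], [0, 0, 0], [0, 0, 0]])

```text
clock: 15.45
position: [0.559, -0.0974, 0.0246]
eef_rot: [0.049, 0.706, 0.705, -0.049]
force: [0.7, 1.8, 1.3]
grip_width: 0.0514
```

Request:
apply_moves(offset=[[-0.1, 0, 0.014], [-0.1, 0, 0.014]], dr=[[0, 0, 0], [0, 0, 0]])

```text
clock: 15.65
position: [0.5589, -0.0995, 0.0246]
eef_rot: [0.049, 0.706, 0.705, -0.049]
force: [0.4, 3.1, 0.5]
grip_width: 0.0511
```

Request:
apply_moves(offset=[[-0.1, 0, 0.014], [0, 0, 0]], dr=[[0, 0, 0], [0, 0, 0]])

```text
clock: 15.85
position: [0.5589, -0.0997, 0.0246]
eef_rot: [0.049, 0.706, 0.705, -0.049]
force: [-0.0, 5.3, 2.1]
grip_width: 0.0513
```

Request:
apply_moves(offset=[[-0.1, 0, 0.014], [0, 0, 0]], dr=[[0, 0, 0], [0, 0, 0]])

```text
clock: 16.05
position: [0.5589, -0.0998, 0.0246]
eef_rot: [0.048, 0.706, 0.705, -0.048]
force: [-0.2, 8.7, 2.2]
grip_width: 0.0513
```

The TCP has stalled at y = -0.0998 where I expected (about -0.099), and the force is rising past sliding friction, so the carton is at the stop. I'll back off.

Request:
apply_moves(offset=[[0.3, 0, -0.042], [1.0, 0, -0.14], [2.0, 0, -0.28], [3.0, 0, -0.42], [3.0, 0, -0.42]], dr=[[0, 0, 0], [0, 0, 0], [0, 0, 0], [0, 0, 0], [0, 0, 0]])

```text
clock: 16.55
position: [0.5589, -0.007, 0.0244]
eef_rot: [0.05, 0.707, 0.704, -0.05]
force: [0.4, 0.6, -0.0]
grip_width: 0.0513
```

Request:
apply_moves(offset=[[4, 0, -2], [4, 0, -2.5], [4, 0, -4], [4, 0, -3], [0, 0, 0]], dr=[[0, 0, 0], [0, 0, 0], [0, 0, 0], [0, 0, 0], [0, 0, 0]])

```text
clock: 17.05
position: [0.5608, 0.1671, 0.1167]
eef_rot: [0.051, 0.704, 0.706, -0.046]
force: [-0.2, -1.2, 0.0]
grip_width: 0.0512
```

```bash
python3 - <<'E'
from h import *
im,d=edges('t13');carton('t13b')
v,u=np.mgrid[0:480,0:640];c,r=ray('top',np.c_[u.ravel(),v.ravel()])
X=(c+r*d.reshape(-1,1)).reshape(480,640,3)
for nm,(a,b,cc,e) in(('plain',(262,302,348,387)),('dip',(160,194,350,382)),('stack',(160,192,394,425)),('timer',(193,222,163,192))):
    s=X[a:b,cc:e];k=(s[:,:,2]>.02)&(s[:,:,2]<.1);q=s[k];print(nm,((q[:,:2].min(0)+q[:,:2].max(0))/2).round(3))
sel=(X[:,:,1]<-.2)&(X[:,:,1]>-.25)&(X[:,:,0]>.52)&(X[:,:,0]<.59)&(X[:,:,2]>.03)&(X[:,:,2]<.05);print('stop y rng',X[sel][:,1].min(),X[sel][:,1].max())
im,d=ctrl.read_camera('scene');cv2.imwrite('pics/s13.png',cv2.resize(im[160:300,270:470],None,fx=4,fy=4)[:,:,::-1])
E
```

```text
far edge x mean 0.5984765525105927 yaw deg 1.8443046431694783 res 0.0008108566431338755
front y -0.22884889048839036 slope deg 3.498213825114106 rear y -0.10803446872289339 slope -1.5074248326186508
17.1 [0.5603 0.1644 0.1143] [-0.4  -0.55 -0.44]
carton 1676 ((553.7500610351562, -167.87193298339844), (121.78180694580078, 89.1446533203125), 89.6998062133789, array([[ 508.9, -228.5],
       [ 598. , -229. ],
       [ 598.6, -107.2],
       [ 509.5, -106.7]], dtype=float32))
17.15 [0.55960434 0.16249201 0.1125025 ] [-0.14009247 -0.05347435 -0.80830292]
plain [ 0.417 -0.085]
dip [ 0.693 -0.086]
stack [ 0.698 -0.202]
timer [0.622 0.42 ]Traceback (most recent call last):
  File "<stdin>", line 7, in <module>
    return umr_minimum(a, axis, None, out, keepdims, initial, where)
ValueError: zero-size array to reduction operation minimum which has no identity
```

View pics/t13.png

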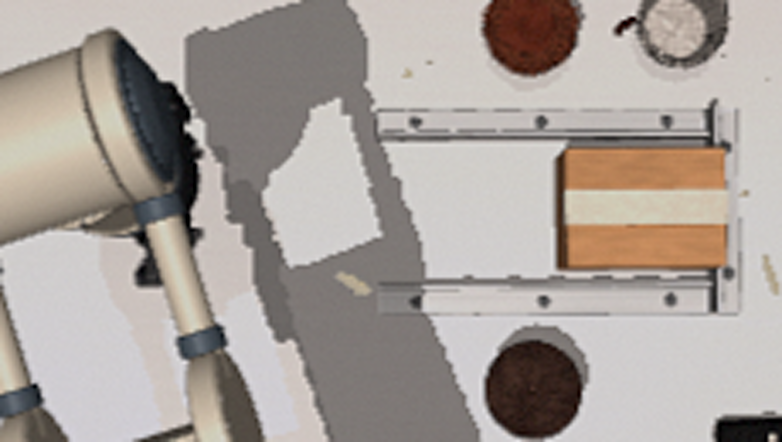

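```bash
python3 - <<'E'
from h import *
a=np.load('top0.npz')['im']
im,d=ctrl.read_camera('top')
o=np.hstack([cv2.resize(x[140:340,140:300],None,fx=2.4,fy=2.4) for x in(a,im)]);cv2.imwrite('pics/cmp.png',o[:,:,::-1])
for x in(a,im):
    m=(x[:,:,0].astype(int)-x[:,:,1]>90)&(np.arange(480)[:,None]>190)&(np.arange(480)[:,None]<225)&(np.arange(640)<200)
    ys,xs=np.nonzero(m);print('timer red',len(xs),xs.mean(),ys.mean())
im,d=ctrl.read_camera('scene');cv2.imwrite('pics/s14.png',cv2.resize(im[160:300,270:470],None,fx=4,fy=4)[:,:,::-1])
E
```

```text
timer red 193 174.68393782383419 206.67875647668393
timer red 177 173.99435028248587 206.70621468926555
```

View pics/s14.png

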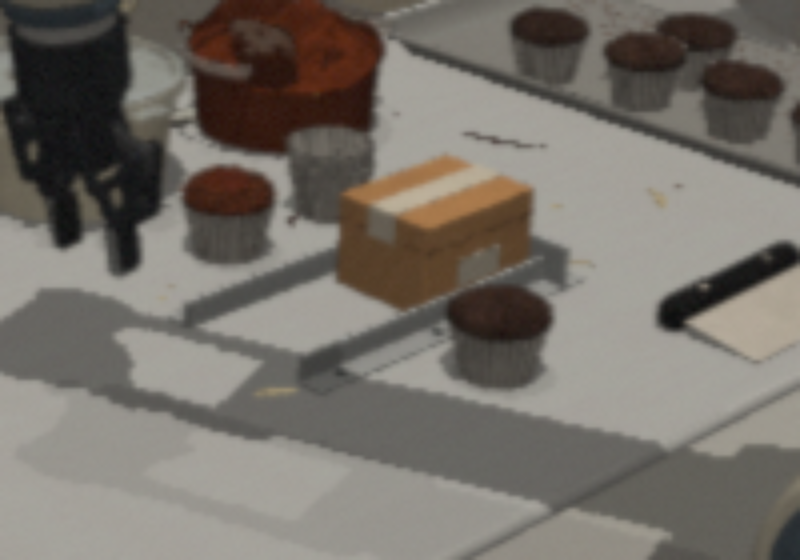

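View pics/cmp.png

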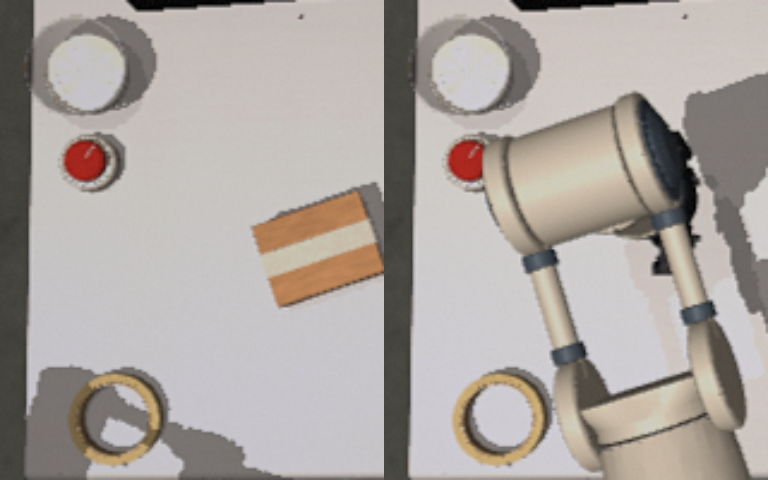

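The timer hasn't moved; the wrist is just partly covering it. The carton stands at the stop clear of both rails, and the arm is free, so I'm handing in.

```bash
python3 -c "
from cell import ctrl
o=ctrl.get_obs();print(o['clock'],o['position'],o['force'],abs(o['dq']).max());print(ctrl.hand_in())"
```

```text
17.25 [0.55893586 0.16061781 0.1107445 ] [-0.52670123 -0.78456809 -0.26487726] 0.016494771256124547
the job is handed in; nothing more can be done
None
```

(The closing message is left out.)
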